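# Lock the stop screw of a printing press

## Robot

A 6-joint arm with a two-finger parallel gripper is mounted at the origin on the work surface. World frame = base frame: x ahead of the robot, y to its left, z up, the work surface at z = 0. Lengths are in mm, angles in rad, forces in N, time in s.
With the tool pointing down it reaches from about 250 to 800 mm from the base axis. Payload 3.9 kg.
Tool frame: the origin (TCP) lies between the finger pads; the fingertips stand 19 mm ahead of it and the grasp point (between the pads) is the TCP; z points along the fingers, y is the line along which they close (so a half turn about z gives the same grasp; the last joint's range is limited). The gripper opens to 85 mm and grips with 20 to 120 N. Pads are 22 mm wide; open, the fingers measure 114 mm over their backs; the gripper's body (76 mm by 85 mm) begins 54 mm behind the grasp point. The pads swing forward as they close: fully open they stand 13 mm farther back than shut.
Start: joints at [1.144, 0.26, -0.138, 1.173, 0, 1.571], TCP at [217.323, 477.897, 250.304] pointing down, gripper open.
Joint ranges: [-2.78, 2.78], [-0.83, 1.72], [-1.28, 1.37], [-1.9, 2.12], [-1.57, 1.48], [-3.14, 3.14]. Speed limits (rad/s): [2.57, 2.57, 3.14, 3.14, 3.14, 3.14].

## Interface

Orientations are given as a rotation vector (axis times angle).
In Python, from workcell import bot gives the robot as it stands. The module is installed in compiled form; this text tells all that it offers.
- The arm moves only by the shell command python3 -m creep 'ROWS' [FORCE]. ROWS is 1 to 10 rows, parted by a bar, with the numbers parted by spaces; each row has 7 numbers: the finger opening in mm, then dx, dy, dz in mm, then a rotation vector rx, ry, rz in rad; each row is the pose to reach, as a shift and turn from the pose commanded when the command began, along the tool's axes at that moment; what a row does not reach only later rows make up. A row lasts 1/12 s, in which the tool goes at most 41.7 mm and 0.125 rad, less where a joint would pass 70% of its speed; a pose out of reach is approached as far as the arm can. The fingers move at their own pace and stop on an object; FORCE is the grip in N (left out, the last holds). Time passes only in rows, so rows that do not move let the fingers close. It prints the time, the measured TCP pose, the force, the opening and the grip force at its end. Input that does not fit is refused with a message, and nothing moves.
- bot.read_state(): the state, without advancing time (a new reading comes with each control period).
- bot.get_image(name): name is "side" or "top"; returns the picture (400x640x3 uint8, red, green, blue); there is no depth.
- bot.calibration(name): a dict with "fx", "fy", "cx", "cy" (pixels), "origin" and "rotation" of the camera in the world. Camera axes: x right, y down, z forward; pixel columns grow to the right and rows downward; lengths in mm; the calibration is good to about 2 mm. A picture is of the moment at which its call begins. calibration takes no time and is no camera call.
- bot.hand_in(): hands the job in; it is judged then, once.
The state is a dict: "time_s": time; "qpos": joint angles; "qvel": joint speeds; "effort": joint torques, N m; "ee_pos": TCP position; "tool_rot": TCP orientation; "ft_force": force on the tool from outside, world axes, zero at the start; "torque": the same for the moment, N m; "opening": finger opening in mm; "finger_force": force on a finger pad.
Only numpy, scipy, OpenCV 4.12 (cv2) and the standard library are available. Lean on these libraries where they do the work, as an engineer would, in place of code of your own. Each camera call takes 0.05 s, during which the arm holds its last target. There are 200 camera calls.

## Task

The pressure stop screw of the small printing press is set correctly but its jam nut is still loose. Fit the holding key gently over the screw's square head, fully home with its arm lying in the fork, so that the screw cannot turn; then swing the lever of the jam nut clockwise (seen from above) until the nut has run down and is firmly tight, about 10 newtons at the lever's post, without overtightening. The screw must keep its setting; leave the key on the screw and leave the other things on the table alone.

Things in the scene. Friction and masses are not known exactly. Their poses are not given: they have to be found in the camera images.
- press: Grey tabletop printing press, fixed to the table, at a varying place and turned by up to 0.35 rad. Origin on the table under the axis of its upright stop screw. Own z up; own +y points from the screw to the fork, own +x from the screw to the roller. Base plate 20 mm thick; a round boss (48 mm across) carries the nut, 45 mm above the table.
- fork (a point): Fork of the press, 115 mm from the screw along press +y. This point is the middle of its block's top, 70 mm above the table, which carries the key's arm; the block is 24 mm long along y, 56 mm wide. A prong on either side (28 mm clear between them, up to 98 mm above the table) keeps the arm from swinging.
- roller (a point): Middle of the axis of the steel roller (52 mm across) of the press, 175 mm from the screw along press +x. Roller and its two side cheeks reach 85 mm above the table; keep clear of it.
- screw_top (a point): Centre of the top of the steel stop screw, on its axis, 92 mm above the table; z up, x and y square to the flats of its head: a 20 mm square, stepped in at the top (16.5 mm square for 2.5 mm, then 18.5 mm for 1.5 mm). At the start the flats are square to the press axes within 0.06 rad. The screw is stiff in the nut (0.06 N m) and turns along with it unless held.
- screw_flange (a point): On the screw axis, 70 mm above the table: top of the round flange (30 mm across) under the square head, on which the key comes to rest.
- screw_corner (a point): A top corner of the screw's square head, 14 mm from the axis: shows how far the screw has turned.
- key: Holding key of dark steel, about 0.18 kg, lying loose on the table. Origin on the underside in the middle of its square hole; z up, +x along the arm. Ring end 42 x 42 mm with a 21.6 mm square through hole, sides along x and y; arm 14 mm wide, ending 137 mm from the origin; all 16 mm thick. Fitted, it rests on screw flange and fork, 70 mm above the table, arm along press +y.
- key_grip (a point): Middle of the key's arm where it is best gripped across its 14 mm, 52 mm along the arm from the hole and 8 mm above the underside.
- nut_axis (a point): Centre of the steel hexagon jam nut (34 mm across, 13 mm thick), on the screw axis, 53 mm above the table. The lever has some free play on it (differing each time) before it drives the nut; then the nut runs down easily (about 2.5 N at the post) until it meets its seat and turns stiffly. Lever travel to the seat: 0.5 to 1.1 rad, not known beforehand.
- lever_post (a point): Centre of the top of the upright round steel post (14 mm across, from 47 to 105 mm above the table) at the end of the jam nut's lever (10 mm bar, 54 mm above the table), 75 mm from the screw axis. At the start the lever points from the screw anywhere from 0.3 rad on the fork side of press +x to 1.05 rad on its -y side. Swinging it on clockwise from above (towards -y, then -x) tightens the nut.
- clamp (a joint): How far the jam nut has been pulled tight after meeting its seat, rad: 0 until it seats. It begins to give at about 7.5 N at the post and needs about 1.3 N more for each 0.1 rad (10 N: about 0.2); it stays where it is left. 0.06 to 0.45 is tight, more is overtightened.
- paint_bottle: Bystander: upright white paint bottle, 40 mm across, 100 mm tall. Origin at the centre of its underside.
- paint_jar: Bystander: upright red paint jar, 76 mm across, 85 mm tall. Origin at the centre of its underside.
- flask: Bystander: upright blue drinking flask, 72 mm across, 200 mm tall. Origin at the centre of its underside.
- palette_knife: Bystander: palette knife lying flat. Origin at the centre of its underside.
- lino_block: Bystander: flat wooden printing block, 40 x 55 x 18 mm, lying on the press's 4 mm bed plate in front of the roller. Origin at the centre of its underside.
- brush: Bystander: paint brush lying flat. Origin at the centre of its underside.
- water_cup: Bystander: white cup, 76 mm across, 90 mm tall. Origin at the centre of its underside.
Not all that is in view belongs to the job. What is shaped like the key but purple is not meant.

How it is judged (in metres and radians):
On the way, in this order (a step that is already met when the one before it is completed fails the run):
1. the key is fully home on the screw's head with its arm in the fork, and let go (horizontal distance between key and screw_top below 0.004 m and z of key in the frame of screw_top below -0.018 m and angle between key's own z axis and vertical below 0.1 rad and y of key_grip in the frame of press above 0.04 m and contact force between the fingers and key below 0.1 N), for 0.2 s.
2. the jam nut is pulled tight, with the key still holding the screw (horizontal distance between key and screw_top below 0.004 m and z of key in the frame of screw_top below -0.018 m and angle between key's own z axis and vertical below 0.1 rad and y of key_grip in the frame of press above 0.04 m and value of joint clamp above 0.06 rad), for 0.2 s.
At the end, for the whole second after the job is handed in: The nut is tight (clamp between 0.06 and 0.45 rad), the screw's head corner is within 3.8 mm of where it started, and the key rests on the screw: hole within 4 mm of the axis, underside at least 18 mm below the screw's top, level within 0.1 rad, arm towards the fork (all of step 2 and value of joint clamp below 0.45 rad and distance of screw_corner from where it was at the start of the episode below 0.0038 m and linear speed of key below 0.01 m/s); the robot touches nothing.
It fails at once if the screw loses its setting (its corner moves more than 3.8 mm) (distance of screw_corner from where it was at the start of the episode above 0.0038 m).
It fails at once if the nut is overtightened (clamp over 0.45 rad) (value of joint clamp above 0.45 rad).
It fails at once if the key is forced or dropped: more than 25 N between key and press, screw or nut (contact force between key and press above 25 N).
It fails at once if the robot presses on the press, screw, nut or lever with more than 25 N (contact force between the fingers and press above 25 N).
It fails at once if a bystander is pushed more than 30 mm from its place (distance of any of paint_bottle, paint_jar, flask, palette_knife, lino_block, brush, water_cup from where it was at the start of the episode above 0.03 m).
It also fails if it takes over 72 s, if anything falls off the work surface, if the arm or the gripper's body presses on something with over 40 N, if the wrist force passes 120 N, or if a joint passes its speed limit or range.

## Working session

There is one attempt and no reset: what is moved stays moved. The work goes in short steps, Python scripts to look and compute and a shell command to move; the robot and the scene stay as the last step left them, time stands still between calls to the robot, and variables do not carry over. Pictures are saved under pics/ and viewed, at most 10 in all, crops included, and the job is handed in when it is done.

```bash
mkdir -p pics; python3 - <<'E'
from workcell import bot
import cv2,numpy as np
for n in("top","side"):
    im=bot.get_image(n); cv2.imwrite(f"pics/{n}0.png",im[:,:,::-1])
    c=bot.calibration(n); print(n,{k:np.round(v,3).tolist() for k,v in c.items()})
s=bot.read_state();print(s)
E
```

```text
top {'fx': 383.75, 'fy': 383.75, 'cx': 319.779, 'cy': 201.2, 'origin': [274.459, -40.014, 1094.656], 'rotation': [-1.992, 2.199, -0.258]}
side {'fx': 411.326, 'fy': 411.326, 'cx': 317.911, 'cy': 199.411, 'origin': [327.519, -899.47, 1022.228], 'rotation': [-2.381, 0.232, -0.1]}
{'time_s': 0.1, 'qpos': array([ 1.14401279e+00,  2.60595581e-01, -1.39221017e-01,  1.17270813e+00,
       -7.37924402e-06,  1.57079129e+00]), 'qvel': array([-0.00065802, -0.00237055,  0.0017911 , -0.00041361,  0.00054066,
       -0.00077899]), 'effort': array([ 2.57726906e-04, -4.06507659e+01,  2.54527920e+01,  1.01027184e-02,
        2.13545508e-05, -3.52966744e-06]), 'ee_pos': array([217.08604283, 477.38615471, 249.56724592]), 'tool_rot': array([-6.65229807e-01, -3.06998570e+00,  2.65553190e-03]), 'ft_force': array([ 0.09360384,  0.36341788, -0.06289684]), 'torque': array([ 0.01448604,  0.02280923, -0.02858661]), 'finger_force': 0.0, 'opening': 85.45158444600975}
```

View pics/top0.png

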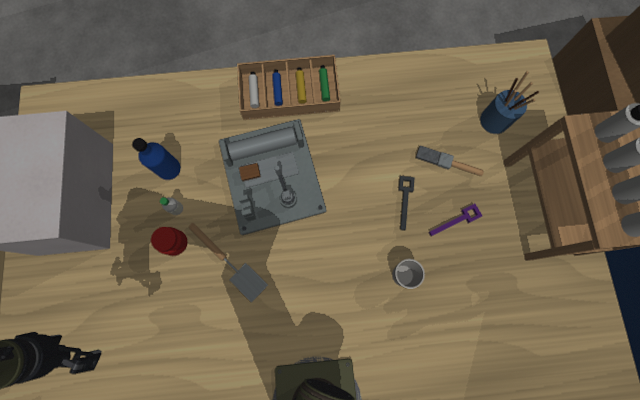

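View pics/side0.png

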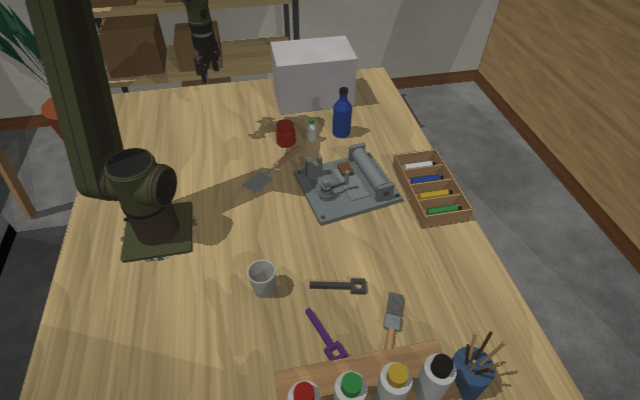

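The top view shows the dark key with its ring at (406,184) and arm end at (404,228). The press screw is near (287,200), the fork near (247,205) and the lever pointing up to about (281,168). The things that could be taken for the key are the dark key (405,200), the purple key (457,219, excluded by colour), the brush or scraper (448,160) and the palette knife (235,268). I choose the dark one and check it in a crop.

```bash
cat > h.py <<'E'
import numpy as np,cv2
from scipy.spatial.transform import Rotation as R
from workcell import bot
def ray(n,u,v):
    c=bot.calibration(n); d=np.array([(u-c['cx'])/c['fx'],(v-c['cy'])/c['fy'],1.])
    return np.array(c['origin'],float),R.from_rotvec(c['rotation']).apply(d)
def onz(n,u,v,z):
    o,d=ray(n,u,v); return o+d*(z-o[2])/d[2]
def proj(n,p):
    c=bot.calibration(n); q=R.from_rotvec(c['rotation']).inv().apply(np.array(p,float)-c['origin'])
    return np.array([c['fx']*q[0]/q[2]+c['cx'],c['fy']*q[1]/q[2]+c['cy']])
def tri(u1,u2):
    o,d=ray('top',*u1);p,e=ray('side',*u2)
    t=np.linalg.lstsq(np.c_[d,-e],p-o,rcond=None)[0]
    a,b=o+t[0]*d,p+t[1]*e; return (a+b)/2,np.linalg.norm(a-b)
def crop(im,x,y,w,h,k):
    return cv2.resize(im[y:y+h,x:x+w],None,fx=k,fy=k,interpolation=cv2.INTER_CUBIC)
E
python3 - <<'E'
from h import *
t=cv2.imread('pics/top0.png');s=cv2.imread('pics/side0.png')
a=crop(t,215,115,115,125,4.8)[:300*2,:400] if 0 else None
A=crop(t,215,117,120,120,3.3);B=crop(s,290,135,120,90,3.3)
C=crop(t,380,165,60,75,2.6);D=crop(s,300,265,80,40,2.6)
M=np.zeros((600,800,3),np.uint8)
for im,x,y in((A,0,0),(B,400,0),(C,0,400),(D,400,400)): 
    im=np.clip(im*1.6,0,255).astype(np.uint8); M[y:y+im.shape[0],x:x+im.shape[1]]=im
cv2.imwrite('pics/m1.png',M)
# key mask
for n,im,(x,y,w,h) in(('top',t,(385,165,40,75)),('side',s,(300,270,80,30))):
    c=im[y:y+h,x:x+w]; hsv=cv2.cvtColor(c,cv2.COLOR_BGR2HSV)
    print(n, np.percentile(hsv[...,2],[1,5,20,50]), c[h//2,w//2])
    m=((hsv[...,2]<75)&(hsv[...,1]<110)).astype(np.uint8)
    k,l,st,ce=cv2.connectedComponentsWithStats(m); i=1+st[1:,4].argmax(); print(st[i]+[x,y,0,0,0],ce[i]+[x,y])
    ys,xs=np.where(l==i); P=np.array([onz(n,u+x,v+y,16)[:2] for u,v in zip(xs,ys)],np.float32)
    print(cv2.minAreaRect(P), P.mean(0))
E
```

```text
top [ 40.  54. 121. 134.] [56 54 52]
[398 176  16  54 397] [404.77329975 198.27959698]
((508.23504638671875, -305.98175048828125), (43.61236572265625, 158.0449981689453), 81.1180648803711) [ 520.4853  -305.96472]
side [ 48.  56.  84. 148.] [60 63 62]
[310 279  56  15 450] [340.77777778 285.54444444]
((505.87701416015625, -313.9712829589844), (44.833621978759766, 153.57281494140625), 78.93583679199219) [ 515.4314  -314.57727]
```

View pics/m1.png

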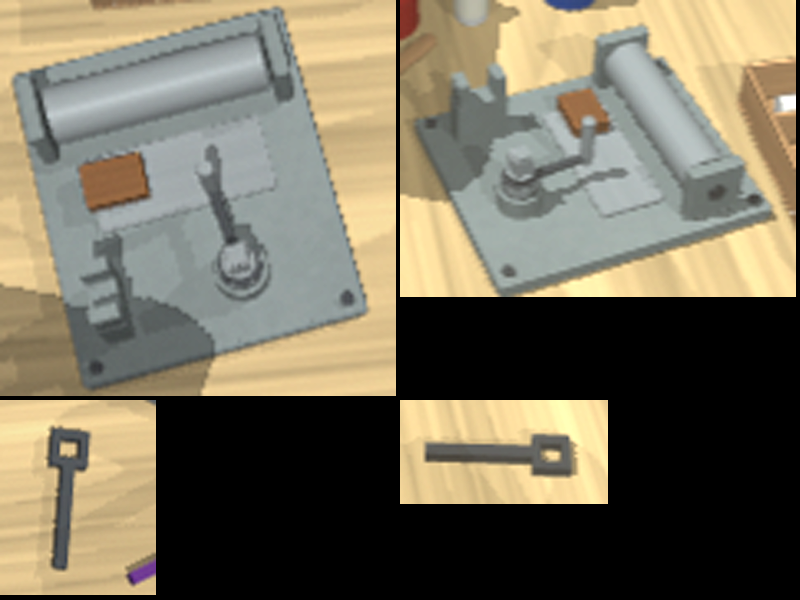

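The crop confirms the choice: dark grey key, ring at the far end, arm pointing towards the robot. The press shows the screw top at top ≈(287,195) and side ≈(326,182), and the post top at top ≈(277,167) and side ≈(347,171).

```bash
python3 - <<'E'
from h import *
t=cv2.imread('pics/top0.png');s=cv2.imread('pics/side0.png')
f=lambda x,y:(215+x/3.3-.35,117+y/3.3-.35); g=lambda x,y:(290+(x-400)/3.3-.35,135+y/3.3-.35)
C=[onz('top',*f(*q),20)[:2] for q in((15,75),(285,8),(367,310),(90,387))]
for i in range(4):
    d=C[(i+1)%4]-C[i]; print('corner',C[i].round(1),'edge',np.hypot(*d).round(1),np.degrees(np.arctan2(d[1],d[0])).round(2))
sc=tri(f(238,258),g(519,155));po=tri(f(205,168),g(589,120));print('screw',sc,onz('top',*f(238,258),92),onz('side',*g(519,155),92));print('post',po,onz('top',*f(205,168),105),onz('side',*g(589,120),105))
# roller / plate rectangle
hsv=cv2.cvtColor(t,cv2.COLOR_BGR2HSV);x,y,w,h=214,115,118,125;c=hsv[y:y+h,x:x+w]
m=cv2.morphologyEx((c[...,1]<60).astype(np.uint8),cv2.MORPH_OPEN,np.ones((3,3)))
k,l,st,ce=cv2.connectedComponentsWithStats(m);i=1+st[1:,4].argmax();ys,xs=np.where(l==i)
print(cv2.minAreaRect(np.array([onz('top',u+x,v+y,20)[:2] for u,v in zip(xs,ys)],np.float32)))
# key hole: light pixels inside ring, and per-row arm centre
for n,im,(x,y,w,h) in(('top',t,(385,165,40,75)),('side',s,(300,270,80,30))):
    hs=cv2.cvtColor(im,cv2.COLOR_BGR2HSV)[y:y+h,x:x+w]
    m=((hs[...,2]<95)&(hs[...,1]<110)).astype(np.uint8)
    cs,hi=cv2.findContours(m,cv2.RETR_CCOMP,cv2.CHAIN_APPROX_NONE)
    for cc,hh in zip(cs,hi[0]):
        if hh[3]>=0 and cv2.contourArea(cc)>8: p=cc[:,0].mean(0)+[x,y];print(n,'hole',p,cv2.contourArea(cc),onz(n,*p,8).round(1))
A=crop(t,262,155,40,60,10);B=crop(s,310,160,50,50,8)
M=np.zeros((600,800,3),np.uint8);M[:600,:400]=A;M[:400,400:]=B
cv2.imwrite('pics/m2.png',np.clip(M*1.4,0,255).astype(np.uint8))
E
```

```text
corner [754.8 221.8] edge 253.7 -80.62
corner [796.1 -28.4] edge 294.3 -170.95
corner [505.5 -74.8] edge 246.8 100.2
corner [461.8 168.1] edge 297.9 10.38
screw (array([544.36697281,  28.48369216,  87.668879  ]), np.float64(0.9842998177613562)) [543.71309345  28.21673684  92.        ] [542.85991548  24.03703026  92.        ]
post (array([619.30914499,  48.57036562, 102.98152459]), np.float64(1.033214003140453)) [619.15288812  48.42156292 105.        ] [618.12823525  46.29635653 105.        ]Traceback (most recent call last):
  File "<stdin>", line 12, in <module>
  File "h.py", line 8, in onz
    o,d=ray(n,u,v); return o+d*(z-o[2])/d[2]
        ~~~^^^^^^^
  File "h.py", line 5, in ray
    c=bot.calibration(n); d=np.array([(u-c['cx'])/c['fx'],(v-c['cy'])/c['fy'],1.])
ValueError: time passes only in moves, steps and waits
```

```bash
sed -i 's/^def ray/CAL={n:bot.calibration(n) for n in ("top","side")}\ndef ray/; s/c=bot.calibration(n)/c=CAL[n]/' h.py; python3 - <<'E'
from h import *
t=cv2.imread('pics/top0.png');s=cv2.imread('pics/side0.png')
hsv=cv2.cvtColor(t,cv2.COLOR_BGR2HSV);x,y,w,h=214,115,118,125;c=hsv[y:y+h,x:x+w]
m=cv2.morphologyEx((c[...,1]<60).astype(np.uint8),cv2.MORPH_OPEN,np.ones((3,3)))
k,l,st,ce=cv2.connectedComponentsWithStats(m);i=1+st[1:,4].argmax();ys,xs=np.where(l==i)
print(cv2.minAreaRect(np.array([onz('top',u+x,v+y,20)[:2] for u,v in zip(xs,ys)],np.float32)))
for n,im,(x,y,w,h) in(('top',t,(385,165,40,75)),('side',s,(300,270,80,30))):
    hs=cv2.cvtColor(im,cv2.COLOR_BGR2HSV)[y:y+h,x:x+w]
    m=((hs[...,2]<95)&(hs[...,1]<110)).astype(np.uint8)
    cs,hi=cv2.findContours(m,cv2.RETR_CCOMP,cv2.CHAIN_APPROX_NONE)
    for cc,hh in zip(cs,hi[0]):
        if hh[3]>=0 and cv2.contourArea(cc)>8: p=cc[:,0].mean(0)+[x,y];print(n,'hole',p,cv2.contourArea(cc),onz(n,*p,8).round(1))
    # arm axis: central line of arm columns at z=8
    ys,xs=np.where(m); P=np.array([onz(n,u+x,v+y,8)[:2] for u,v in zip(xs,ys)])
    q=P[(P[:,0]>440)&(P[:,0]<530)&(abs(P[:,1]+308)<15)]; a=np.polyfit(q[:,0],q[:,1],1);print('arm y(x)=',a,'xmin',P[abs(P[:,1]+308)<20][:,0].min(),P[:,0].max())
A=crop(t,262,155,40,60,10);B=crop(s,310,160,50,50,8)
M=np.zeros((600,800,3),np.uint8);M[:600,:400]=A;M[:400,400:]=B
cv2.imwrite('pics/m2.png',np.clip(M*1.4,0,255).astype(np.uint8))
E
```

```text
((628.8688354492188, 74.5365219116211), (302.1150207519531, 254.4209442138672), 9.952139854431152)
top hole [405.5  183.55] 36.0 [ 565.9 -316.6    8. ]
arm y(x)= [-1.42800945e-01 -2.31560461e+02] xmin 429.5014980487131 593.5678436816457
side hole [358.21052632 285.94736842] 35.5 [ 564.9 -320.7    8. ]
arm y(x)= [-1.43292568e-01 -2.34445601e+02] xmin 430.230140716993 588.1484154035686
```

View pics/m2.png

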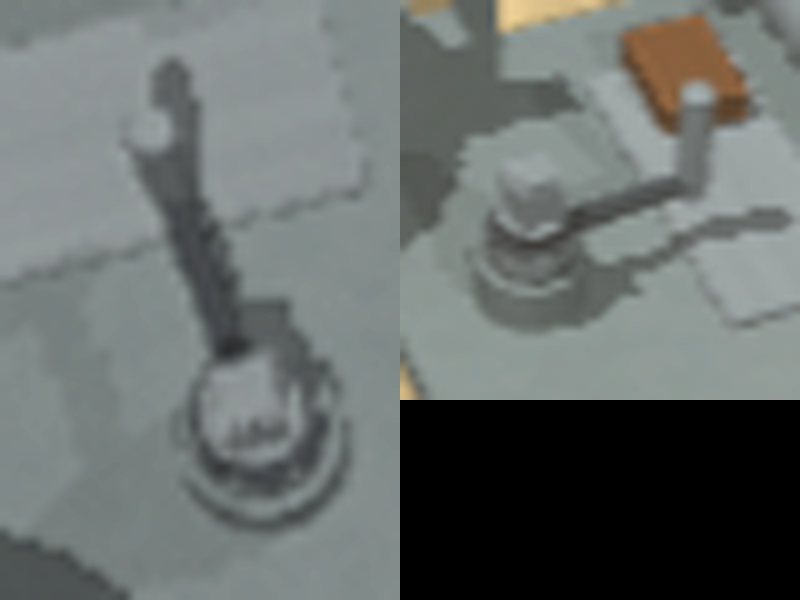

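The zoom shows the screw head's top face at crop ≈(247,392) top and (530,165) side, the boss centre at ≈(266,446), and the post top at ≈(150,130) top and (697,95) side.

```bash
python3 - <<'E'
from h import *
f=lambda x,y:(262+x/10-.45,155+y/10-.45); g=lambda x,y:(310+(x-400)/8-.45,160+y/8-.45)
print('screw',onz('top',*f(247,392),92),onz('side',*g(530,165),92),tri(f(247,392),g(530,165)))
print('boss',onz('top',*f(266,446),45),onz('side',*g(527,275),45))
print('post',onz('top',*f(150,130),105),onz('side',*g(697,92),105),tri(f(150,130),g(697,92)))
for p in((544,27,92),): print(proj('top',p),proj('side',p))
s=bot.read_state();T=R.from_rotvec(s['tool_rot']);print(T.as_matrix().round(3))
for th in(171.85,):
  for k in (0,180):
    # tool y horizontal across the arm: angle th+90+k ; z down ; x = y cross z
    a=np.radians(th+90+k);Y=np.array([np.cos(a),np.sin(a),0]);Z=np.array([0,0,-1.]);X=np.cross(Y,Z)
    W=R.from_matrix(np.c_[X,Y,Z]); print(k,(T.inv()*W).as_rotvec().round(3), T.inv().apply(np.array([514,-306.5,120])-s['ee_pos']).round(1))
E
```

```text
screw [546.86521802  29.38515912  92.        ] [544.53285718  30.50637909  92.        ] (array([545.28093838,  29.20812319,  93.63376525]), np.float64(2.2027841975026345))
boss [543.40405776  28.51912377  45.        ] [540.7829984   14.34441275  45.        ]
post [619.23843917  49.0173116  105.        ] [617.29164104  46.28085869 105.        ] (array([619.07735288,  49.17873386, 102.53881507]), np.float64(1.924674315220391))
[287.21199676 194.68637033] [325.86479786 180.94143232]
[[-0.91   0.414 -0.001]
 [ 0.414  0.91  -0.002]
 [-0.    -0.002 -1.   ]]
0 [-0.000e+00  2.000e-03  2.857e+00] [-594.8 -590.4  130.6]
180 [-0.002 -0.    -0.285] [-594.8 -590.4  130.6]
```

```bash
python3 -m creep '60 -595 -590 100 0 0 -0.285 | 60 -595 -590 100 0 0 -0.285 | 60 -595 -590 100 0 0 -0.285 | 60 -595 -590 100 0 0 -0.285 | 60 -595 -590 100 0 0 -0.285 | 60 -595 -590 100 0 0 -0.285 | 60 -595 -590 100 0 0 -0.285 | 60 -595 -590 100 0 0 -0.285 | 60 -595 -590 100 0 0 -0.285 | 60 -595 -590 100 0 0 -0.285' 30; python3 - <<'E'
from h import *
s=bot.read_state();T=R.from_rotvec(s['tool_rot']);print(s['qpos'].round(2))
a=np.radians(81.85);Y=-np.array([np.cos(a),np.sin(a),0]);Z=np.array([0,0,-1.]);Y=-Y
W=R.from_matrix(np.c_[np.cross(Y,Z),Y,Z]);print((T.inv()*W).as_rotvec().round(3),T.inv().apply(np.array([514,-306.5,60])-s['ee_pos']).round(1))
E
```

```text
time_s: 0.93
ee_pos: [363.4, 90.9, 200.9]
tool_rot: [0.222, 3.134, 0.0]
ft_force: [0.3, 0.9, 0.0]
opening: 59.9
finger_force: 0.0
[ 0.25  0.03 -0.55  0.99  0.    0.39]
[0.    0.    0.001] [-205.1 -372.2  140.9]
```

```bash
python3 -m creep '60 -190 -345 100 0 0 0 | 60 -190 -345 100 0 0 0 | 60 -190 -345 100 0 0 0 | 60 -190 -345 100 0 0 0 | 60 -190 -345 100 0 0 0 | 60 -190 -345 100 0 0 0 | 60 -190 -345 100 0 0 0 | 60 -190 -345 100 0 0 0 | 60 -190 -345 100 0 0 0 | 60 -205 -372 141 0 0 0'; python3 -m creep '40 -15 -27 41 0 0 0 | 40 -15 -27 41 0 0 0 | 40 -15 -27 41 0 0 0'; python3 - <<'E'
from h import *
s=bot.read_state();T=R.from_rotvec(s['tool_rot']);print(s['qpos'].round(2))
print(T.inv().apply(np.array([514,-306.5,22])-s['ee_pos']).round(1))
M=np.zeros((480,640,3),np.uint8)
a=bot.get_image('top')[:,:,::-1];b=bot.get_image('side')[:,:,::-1]
cv2.imwrite('pics/top1.png',a);cv2.imwrite('pics/side1.png',b)
A=crop(a,360,150,80,100,4);B=crop(b,290,230,100,80,4)
M=np.zeros((400,720,3),np.uint8);M[:,:320]=A;M[:320,320:]=B
cv2.imwrite('pics/m3.png',np.clip(M*1.5,0,255).astype(np.uint8))
E
```

```text
time_s: 1.77
ee_pos: [506.5, -281.8, 84.5]
tool_rot: [0.225, 3.128, -0.005]
ft_force: [0.7, 0.3, 1.1]
opening: 59.7
finger_force: 0.0
time_s: 2.02
ee_pos: [512.7, -306.7, 38.3]
tool_rot: [-0.226, -3.128, -0.005]
ft_force: [-1.3, 0.3, 0.1]
opening: 39.9
finger_force: 0.0
[-0.54  0.55 -0.28  0.75  0.   -0.4 ]
[-1.4  0.3 16.3]
```

View pics/m3.png

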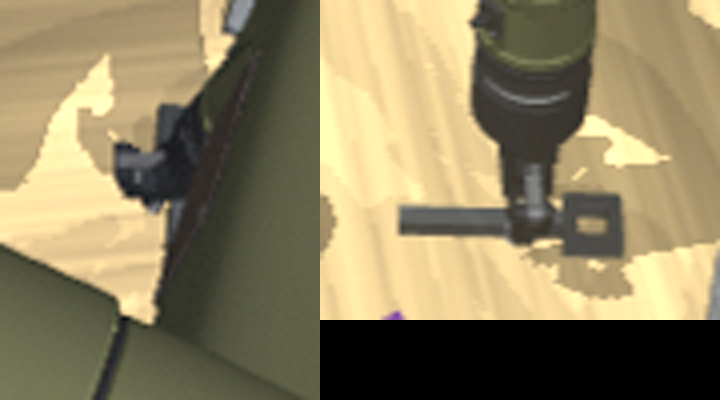

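```bash
python3 -m creep '40 -1 0 8 0 0 0 | 40 -1 0 12 0 0 0 | 40 -1 0 14 0 0 0 | 40 -1 0 14 0 0 0'; python3 -m creep '10 0 0 0 0 0 0 | 10 0 0 0 0 0 0 | 5 0 0 0 0 0 0 | 5 0 0 0 0 0 0 | 5 0 0 0 0 0 0 | 5 0 0 0 0 0 0' 40
```

```text
time_s: 2.45
ee_pos: [515.6, -305.6, 28.3]
tool_rot: [-0.221, -3.134, -0.0]
ft_force: [0.6, -0.0, 0.4]
opening: 40.1
finger_force: 0.0
time_s: 2.95
ee_pos: [516.1, -306.7, 28.7]
tool_rot: [0.223, 3.133, -0.0]
ft_force: [-0.5, 0.7, 6.4]
opening: 12.3
finger_force: 41.0
```

```bash
python3 -m creep '40 0 0 0 0 0 0 | 40 0 0 0 0 0 0 | 40 0 0 0 0 0 0 | 40 0 0 3 0 0 0 | 40 0 0 6 0 0 0 | 40 0 0 6 0 0 0'; python3 -m creep '10 0 0 0 0 0 0 | 10 0 0 0 0 0 0 | 8 0 0 0 0 0 0 | 8 0 0 0 0 0 0 | 8 0 0 0 0 0 0 | 8 0 0 0 0 0 0' 40;  python3 - <<'E'
from h import *
a=bot.get_image('top')[:,:,::-1];b=bot.get_image('side')[:,:,::-1]
cv2.imwrite('pics/top2.png',a);cv2.imwrite('pics/side2.png',b)
B=crop(b,290,230,100,80,5)
cv2.imwrite('pics/m4.png',np.clip(B*1.5,0,255).astype(np.uint8))
E
```

```text
time_s: 3.45
ee_pos: [515.2, -306.3, 21.0]
tool_rot: [-0.222, -3.132, -0.001]
ft_force: [-0.2, 0.3, 0.1]
opening: 40.1
finger_force: 0.0
time_s: 3.95
ee_pos: [515.8, -306.6, 22.0]
tool_rot: [0.223, 3.134, -0.0]
ft_force: [-0.0, -0.1, -0.6]
opening: 12.7
finger_force: 41.6
```

View pics/m4.png

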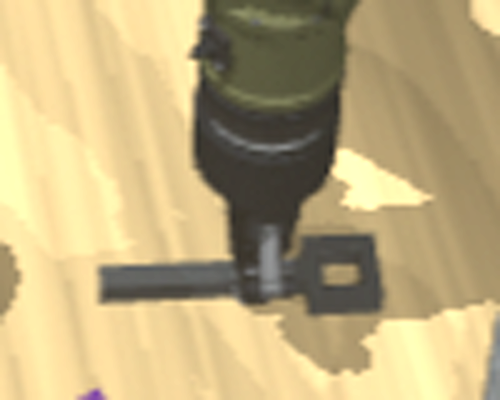

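```bash
python3 -m creep '8 0 0 -20 0 0 0 | 8 0 0 -55 0 0 0 | 8 0 0 -90 0 0 0 | 8 0 0 -115 0 0 0 | 8 0 0 -128 0 0 0 | 8 0 0 -128 0 0 0'; python3 -m creep '8 3 20 0 0 0 0.1 | 8 7 60 0 0 0 0.225 | 8 11 100 0 0 0 0.35 | 8 15 140 0 0 0 0.475 | 8 18 180 0 0 0 0.6 | 8 21 220 0 0 0 0.725 | 8 24 260 0 0 0 0.85 | 8 28 300 0 0 0 0.975 | 8 31 340 0 0 0 1.1 | 8 34 365 0 0 0 1.2'; python3 - <<'E'
from h import *
s=bot.read_state();T=R.from_rotvec(s['tool_rot']);print(s['qpos'].round(2),T.as_matrix().round(3))
a=np.radians(99.9-90);Y=np.array([np.cos(a),np.sin(a),0]);Z=np.array([0,0,-1.])
W=R.from_matrix(np.c_[np.cross(Y,Z),Y,Z]);print((T.inv()*W).as_rotvec().round(3),T.inv().apply(np.array([535.9,77.3,124])-s['ee_pos']).round(1))
E
```

```text
time_s: 4.55
ee_pos: [517.8, -307.8, 153.7]
tool_rot: [0.222, 3.127, -0.005]
ft_force: [1.7, -0.7, -2.2]
opening: 12.9
finger_force: 41.4
time_s: 5.38
ee_pos: [532.4, 57.9, 148.3]
tool_rot: [-1.881, -2.514, 0.003]
ft_force: [0.4, -1.0, -2.2]
opening: 12.8
finger_force: 41.3
[ 0.11  0.34 -0.3   0.93  0.    1.39] [[-0.282  0.959 -0.003]
 [ 0.959  0.282 -0.   ]
 [ 0.001 -0.003 -1.   ]]
[-0.003 -0.     0.113] [17.6  8.9 24.2]
```

```bash
python3 -m creep '8 10 5 5 0 0 0.05 | 8 17.6 8.9 12 0 0 0.113 | 8 17.6 8.9 20 0 0 0.113 | 8 17.6 8.9 24 0 0 0.113 | 8 17.6 8.9 24 0 0 0.113 | 8 17.6 8.9 24 0 0 0.113'; python3 - <<'E'
from h import *
s=bot.read_state();T=R.from_rotvec(s['tool_rot']);print(s['ee_pos'],T.as_matrix().round(3))
a=bot.get_image('top')[:,:,::-1];b=bot.get_image('side')[:,:,::-1]
cv2.imwrite('pics/top3.png',a);cv2.imwrite('pics/side3.png',b)
A=crop(a,240,150,70,90,6);B=crop(b,295,140,60,75,6)
M=np.zeros((540,780,3),np.uint8);M[:,:420]=A;M[:450,420:]=B
cv2.imwrite('pics/m5.png',np.clip(M*1.5,0,255).astype(np.uint8))
E
```

```text
time_s: 5.88
ee_pos: [536.3, 74.5, 125.0]
tool_rot: [-2.014, -2.409, 0.003]
ft_force: [-0.2, 0.6, -2.3]
opening: 12.9
finger_force: 41.3
[536.27736117  74.48586974 125.00587102] [[-0.177  0.984 -0.002]
 [ 0.984  0.177 -0.001]
 [-0.    -0.002 -1.   ]]
```

View pics/m5.png

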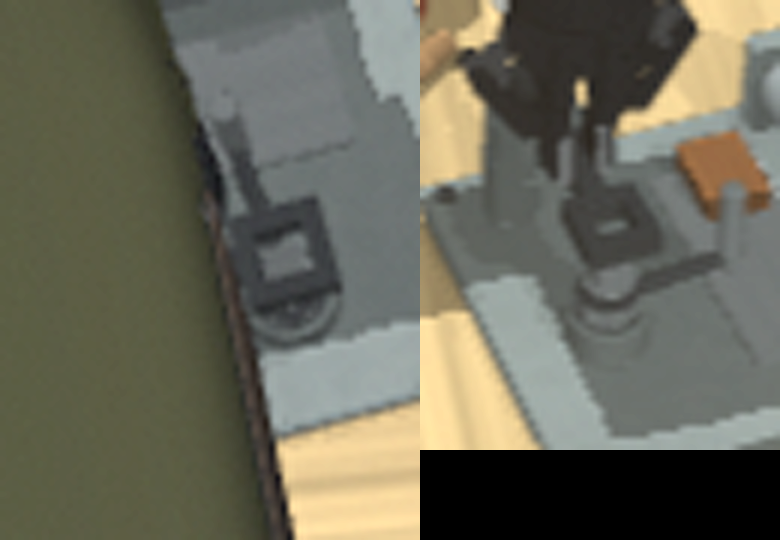

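The key hangs over the screw. In the top crop its ring is centred at about (284,252) and the screw shows through the hole. In the side crop the ring is at ≈(612,222) and the screw head at ≈(608,282).

```bash
python3 - <<'E'
from h import *
t0=cv2.imread('pics/top0.png');t3=cv2.imread('pics/top3.png');s0=cv2.imread('pics/side0.png');s3=cv2.imread('pics/side3.png')
g=lambda im:cv2.cvtColor(im,cv2.COLOR_BGR2GRAY)
print('top0 head x279 y188');print(g(t0)[188:208,279:298])
print('side0 head x319 y176');print(g(s0)[174:196,317:336])
print('top3 ring x276 y180');print(g(t3)[180:205,276:300])
print('side3 ring x316 y168');print(g(s3)[168:190,315:340])
E
```

```text
top0 head x279 y188
[[ 97  98 100  77  55  49  45  58  66  68  67  67  64  85  97  99  98  98
   98]
 [ 98  98 100  84  53  37  36  41  63  73  71  68  66  65  93 100  98  97
   98]
 [100  98  99  95  58  40  47  62  83  91  80  68  66  64  87  92  97  98
   98]
 [ 99  99 100  79  74  77  82  98 107 104  79  66  63  59  63  63  91  99
   98]
 [ 99  99  95  82 101 108 107 105 105 106  87  73  64  62  64  67  84  96
   98]
 [ 98  98  77  80  98 103 105 105 106 107  86  72  83  63  63  82  69  91
   99]
 [ 99  92  72  96  97 103 106 106 106 107  96  79 104  66  70  96  79  91
   99]
 [ 95  84  65  92  95 104 107 106 107 106 100  89 105  71  78  92  87  96
   98]
 [ 81  77  62  92 102 107 104 108  99  98  93  93 107  78  61  68  90  92
   97]
 [ 79  81  56  91 102 107  89  95  69  86  78  76 103  80  55  54  91  75
   92]
 [ 79  85  66  82  99  97  78  78  67  66  66  75  93  69  51  64  93  78
   92]
 [ 82  78  74  57  87  84  71  75  75  89  88  99  74  56  53  80  97  75
   92]
 [ 90  91  76  53  64  89  84  93  98 102  99  84  60  51  54  84  94  69
   91]
 [ 92  90  81  58  46  45  
[... 5322 characters left out ...]
47 41 45 47 46 46 46 45 45 45 45 45 46 46 55 63 65 66
  66]
 [65 65 70 73 74 73 56 38 43 46 46 46 46 46 47 47 47 48 53 56 62 66 65 65
  63]
 [65 65 66 66 70 73 64 48 43 46 46 47 48 48 54 56 59 64 65 65 65 65 64 55
  51]
 [66 66 66 66 66 66 70 63 50 48 50 59 63 73 79 74 68 64 65 65 56 53 50 48
  48]
 [65 66 65 66 66 65 65 62 57 63 76 80 80 79 80 76 68 55 50 49 48 49 50 52
  51]
 [66 66 66 66 66 64 56 65 66 66 76 80 80 79 80 75 58 47 49 50 52 51 51 54
  57]
 [67 66 66 66 66 61 52 67 72 69 77 80 80 79 79 68 52 51 51 50 50 54 68 74
  74]
 [82 67 67 67 66 58 47 48 67 79 79 81 81 77 72 58 48 50 55 61 69 74 75 74
  75]
 [83 67 66 67 66 62 52 45 48 62 69 83 84 68 52 46 61 71 74 74 74 73 74 74
  75]]
```

```bash
python3 - <<'E'
from h import *
s=bot.read_state();T=R.from_rotvec(s['tool_rot']);ee=s['ee_pos'];X,Y=T.as_matrix()[:2,0],T.as_matrix()[:2,1]
h=onz('top',286.4,191.5,ee[2]-22+16)[:2];print('ee',ee.round(1),'hole top',h,'grip-hole along',(ee[:2]-h)@X,'across',(ee[:2]-h)@Y)
a=onz('top',285.8,194.0,92)[:2];b=onz('side',326.2,180.6,92)[:2];print('screw top',a,'side',b)
for d in(48,50,52):
    c=ee[:2]-d*X; P=np.array([proj('side',[*(c+i*21*X+j*21*Y),z]) for i in(-1,1) for j in(-1,1) for z in(ee[2]-22,ee[2]-6)])
    print(d,c.round(1),'side u',P[:,0].min().round(1),P[:,0].max().round(1),'v',P[:,1].min().round(1),P[:,1].max().round(1), 'top hole px',proj('top',[*c,ee[2]-6]).round(2))
    print('  move in tool axes to screw(top):',((a-c)@X).round(1),((a-c)@Y).round(1),'(side)',((b-c)@X).round(1),((b-c)@Y).round(1))
E
```

```text
ee [537.2  74.6 126. ] hole top [545.33032818  26.58392771] grip-hole along 48.73197027336724 across 0.44289373550403965
screw top [546.28905299  30.64967519] side [545.393303    28.33716954]
48 [545.6  27.4] side u 317.9 335.2 v 168.7 184.1 top hole px [286.09 191.42]
  move in tool axes to screw(top): 3.1 1.2 (side) 1.0 -0.1
50 [546.   25.4] side u 318.2 335.4 v 169.1 184.5 top hole px [286.82 191.22]
  move in tool axes to screw(top): 5.1 1.2 (side) 3.0 -0.1
52 [546.3  23.4] side u 318.4 335.7 v 169.5 184.9 top hole px [287.56 191.02]
  move in tool axes to screw(top): 7.1 1.2 (side) 5.0 -0.1
```

```bash
python3 -m creep '8 2 0.4 3 0 0 0 | 8 3.5 0.7 6 0 0 0 | 8 3.5 0.7 9 0 0 0 | 8 3.5 0.7 9 0 0 0 | 8 3.5 0.7 9 0 0 0 | 8 3.5 0.7 9 0 0 0' ; python3 -m creep '8 0 0 1 0 0 0 | 8 0 0 2 0 0 0 | 8 0 0 3 0 0 0 | 8 0 0 3 0 0 0 | 8 0 0 3 0 0 0'; python3 -m creep '8 0 0 0.7 0 0 0 | 8 0 0 1.5 0 0 0 | 8 0 0 1.5 0 0 0 | 8 0 0 1.5 0 0 0'
```

```text
time_s: 6.48
ee_pos: [537.2, 79.1, 116.9]
tool_rot: [-2.015, -2.411, 0.0]
ft_force: [-0.3, -0.0, -2.1]
opening: 12.8
finger_force: 41.3
time_s: 6.9
ee_pos: [537.1, 79.1, 113.9]
tool_rot: [-2.015, -2.41, 0.0]
ft_force: [-0.6, 0.4, -1.6]
opening: 12.8
finger_force: 41.3
time_s: 7.23
ee_pos: [537.1, 79.1, 112.4]
tool_rot: [-2.015, -2.41, 0.0]
ft_force: [0.3, 1.0, -1.1]
opening: 12.8
finger_force: 41.3
```

```bash
python3 -m creep '8 0 0 0.7 0 0 0 | 8 0 0 1.5 0 0 0 | 8 0 0 1.5 0 0 0 | 8 0 0 1.5 0 0 0'; python3 - <<'E'
from h import *
a=bot.get_image('top')[:,:,::-1];b=bot.get_image('side')[:,:,::-1]
cv2.imwrite('pics/top4.png',a);cv2.imwrite('pics/side4.png',b)
A=crop(a,260,165,50,60,8);B=crop(b,300,155,45,50,8)
M=np.zeros((480,780,3),np.uint8);M[:,:400]=A;M[:400,400:760]=B
cv2.imwrite('pics/m6.png',np.clip(M*2.,0,255).astype(np.uint8))
E
```

```text
time_s: 7.57
ee_pos: [537.1, 79.1, 110.9]
tool_rot: [-2.015, -2.41, 0.0]
ft_force: [-0.1, 1.2, -2.1]
opening: 12.8
finger_force: 41.3
```

View pics/m6.png

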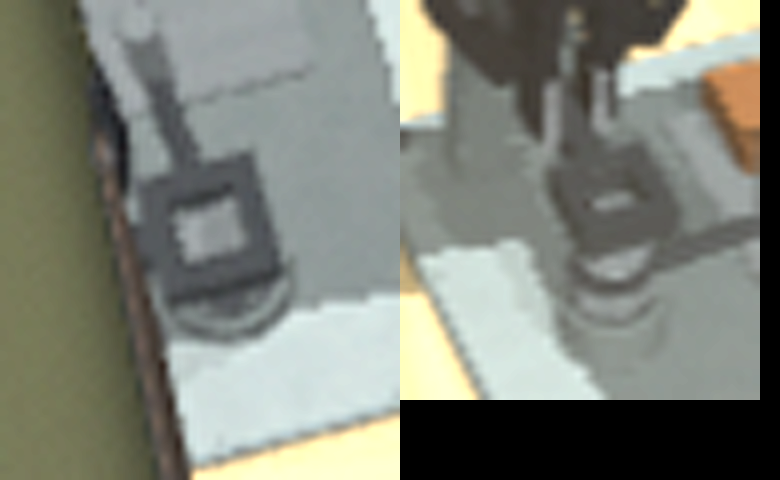

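The picture shows the bright screw top well centred in the key's hole (top crop ≈(212,228)), and the side view agrees. I keep lowering with force checks.

```bash
for i in 1; do python3 -m creep '8 0 0 0.7 0 0 0 | 8 0 0 1.5 0 0 0 | 8 0 0 1.5 0 0 0 | 8 0 0 1.5 0 0 0'; done; python3 -m creep '8 0 0 0.7 0 0 0 | 8 0 0 1.5 0 0 0 | 8 0 0 1.5 0 0 0 | 8 0 0 1.5 0 0 0'
```

```text
time_s: 8.0
ee_pos: [537.2, 79.1, 109.4]
tool_rot: [-2.015, -2.41, 0.0]
ft_force: [1.3, -0.8, -1.2]
opening: 12.9
finger_force: 41.3
time_s: 8.33
ee_pos: [537.1, 79.1, 107.9]
tool_rot: [-2.015, -2.41, 0.0]
ft_force: [0.3, -0.6, -2.3]
opening: 13.0
finger_force: 41.3
```

```bash
python3 -m creep '8 0 0 1 0 0 0 | 8 0 0 2 0 0 0 | 8 0 0 3 0 0 0 | 8 0 0 4 0 0 0 | 8 0 0 5 0 0 0 | 8 0 0 5 0 0 0 | 8 0 0 5 0 0 0'; python3 -m creep '8 0 0 1 0 0 0 | 8 0 0 2 0 0 0 | 8 0 0 3 0 0 0 | 8 0 0 4 0 0 0 | 8 0 0 5 0 0 0 | 8 0 0 5 0 0 0 | 8 0 0 5 0 0 0'
```

```text
time_s: 8.92
ee_pos: [537.1, 79.1, 102.8]
tool_rot: [-2.015, -2.41, 0.0]
ft_force: [-0.2, -0.1, -2.4]
opening: 13.3
finger_force: 41.3
time_s: 9.5
ee_pos: [537.1, 79.1, 97.8]
tool_rot: [-2.015, -2.41, 0.0]
ft_force: [-0.3, 0.5, -1.9]
opening: 12.4
finger_force: 41.3
```

```bash
python3 -m creep '8 0 0 1 0 0 0 | 8 0 0 2 0 0 0 | 8 0 0 3 0 0 0 | 8 0 0 3.5 0 0 0 | 8 0 0 3.5 0 0 0 | 8 0 0 3.5 0 0 0'; python3 -m creep '8 0 0 0.5 0 0 0 | 8 0 0 1 0 0 0 | 8 0 0 1.5 0 0 0 | 8 0 0 1.5 0 0 0 | 8 0 0 1.5 0 0 0'
```

```text
time_s: 10.0
ee_pos: [537.2, 79.1, 94.4]
tool_rot: [-2.015, -2.41, 0.0]
ft_force: [0.3, -0.0, -2.2]
opening: 13.0
finger_force: 41.3
time_s: 10.42
ee_pos: [537.2, 79.1, 92.9]
tool_rot: [-2.015, -2.41, 0.0]
ft_force: [0.1, 0.4, -1.2]
opening: 13.1
finger_force: 41.3
```

```bash
python3 -m creep '8 0 0 0.3 0 0 0 | 8 0 0 0.6 0 0 0 | 8 0 0 0.8 0 0 0 | 8 0 0 0.8 0 0 0 | 8 0 0 0.8 0 0 0'; python3 -m creep '8 0 0 0.3 0 0 0 | 8 0 0 0.6 0 0 0 | 8 0 0 0.6 0 0 0 | 8 0 0 0.6 0 0 0'
```

```text
time_s: 10.83
ee_pos: [537.2, 79.1, 92.1]
tool_rot: [-2.015, -2.41, 0.0]
ft_force: [-0.6, -0.2, -1.9]
opening: 12.8
finger_force: 41.3
time_s: 11.17
ee_pos: [537.3, 79.1, 91.9]
tool_rot: [2.015, 2.41, 0.0]
ft_force: [-1.0, -0.3, 2.5]
opening: 12.9
finger_force: 41.8
```

```bash
python3 -m creep '16 0 0 0 0 0 0 | 22 0 0 0 0 0 0 | 30 0 0 0 0 0 0 | 34 0 0 0 0 0 0 | 34 0 0 0 0 0 0'; python3 -m creep '34 0 0 -10 0 0 0 | 34 0 0 -40 0 0 0 | 34 0 0 -80 0 0 0 | 34 0 0 -100 0 0 0 | 34 0 0 -100 0 0 0'; python3 - <<'E'
from h import *
s=bot.read_state();T=R.from_rotvec(s['tool_rot']);print(s['ee_pos'],T.as_matrix().round(3))
a=bot.get_image('top')[:,:,::-1];b=bot.get_image('side')[:,:,::-1]
cv2.imwrite('pics/top5.png',a);cv2.imwrite('pics/side5.png',b)
A=crop(a,240,150,60,70,7);B=crop(b,295,140,70,70,5)
M=np.zeros((490,780,3),np.uint8);M[:,:420]=A;M[:350,420:770]=B
cv2.imwrite('pics/m7.png',np.clip(M*2.,0,255).astype(np.uint8))
E
```

```text
time_s: 11.58
ee_pos: [537.3, 79.1, 91.5]
tool_rot: [2.015, 2.41, 0.0]
ft_force: [0.1, 1.0, -0.5]
opening: 33.6
finger_force: 0.0
time_s: 12.0
ee_pos: [540.8, 79.6, 197.7]
tool_rot: [2.01, 2.405, 0.012]
ft_force: [1.5, 0.8, 0.8]
opening: 34.4
finger_force: 0.0
[540.82994951  79.61341662 197.68974558] [[-0.177  0.984  0.011]
 [ 0.984  0.177  0.002]
 [-0.     0.011 -1.   ]]
```

View pics/m7.png

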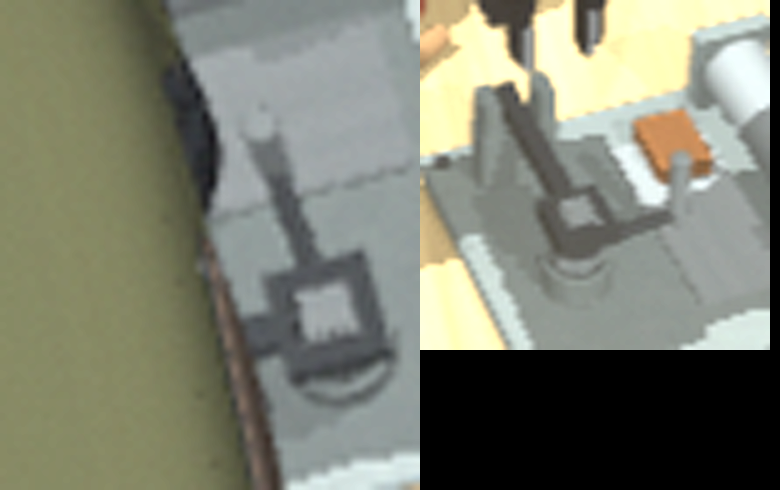

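The picture shows the ring seated flat round the screw with its arm between the prongs, so step 1 is done. The lever still points at the post top, at top crop ≈(258,122). Next I close the fingers and push the post from its fork side.

```bash
python3 -m creep '0 -6 30 0 0 0 0 | 0 -13 65 0 0 0 0 | 0 -13 73 0 0 0 0 | 0 -13 73 30 0 0 0 | 0 -13 73 65 0 0 0 | 0 -13 73 85 0 0 0 | 0 -13 73 96 0 0 0 | 0 -13 73 96 0 0 0 | 0 -13 73 96 0 0 0' 30; cat > arc.py <<'E'
from h import *
import sys
# rows (tool axes) to bring the pusher to lever angles phi (deg), contact offset o
S=np.array([546.,29.9]); o=18
s=bot.read_state();T=R.from_rotvec(s['tool_rot']);ee=s['ee_pos'];M=T.as_matrix()
x=M[:2,0]; cur=np.degrees(np.arctan2(x[1],x[0]))-90; d=ee[:2]-S
print('ee',ee.round(1),'tool phi',cur.round(1),'post phi if touching',np.degrees(np.arctan2(*(d-o*x)[::-1])).round(1),'r',np.hypot(*(d-o*x)).round(1),'tangential F',(s['ft_force'][:2]@x).round(2),'radial',(s['ft_force'][:2]@M[:2,1]).round(2),'q',s['qpos'].round(2))
for f in map(float,sys.argv[1:]):
    a=np.radians(f);t=np.array([-np.sin(a),np.cos(a)]);r=np.array([np.cos(a),np.sin(a)])
    e=S+75*r+o*t-ee[:2]; print(f,'x',(e@x).round(1),'y',(e@M[:2,1]).round(1),'rz',np.radians(cur-f).round(3))
E
python3 arc.py 14 10 6 2
```

```text
time_s: 12.85
ee_pos: [610.6, 79.2, 94.9]
tool_rot: [-2.014, -2.409, 0.002]
ft_force: [-0.3, 0.0, 0.7]
opening: 0.3
finger_force: 0.0
ee [610.6  79.2  94.9] tool phi 10.2 post phi if touching 25.0 r 74.8 tangential F 0.06 radial -0.28 q [ 0.13  0.51 -0.17  0.89  0.    1.52]
14.0 x -14.2 y 1.3 rz -0.066
10.0 x -19.4 y 2.7 rz 0.004
6.0 x -24.6 y 3.8 rz 0.074
2.0 x -30.0 y 4.5 rz 0.144
```

```bash
python3 -m creep '0 -7 0.5 0 0 0 0 | 0 -14 1.3 0 0 0 0 | 0 -17 2 0 0 0 0 | 0 -19 2.7 0 0 0 0 | 0 -22 3.3 0 0 0 0.04 | 0 -24.6 3.8 0 0 0 0.074 | 0 -27 4.2 0 0 0 0.11 | 0 -30 4.5 0 0 0 0.144 | 0 -30 4.5 0 0 0 0.144'; python3 arc.py  -2 -6 -10 -14
```

```text
time_s: 13.6
ee_pos: [621.8, 49.9, 96.3]
tool_rot: [2.184, 2.257, 0.002]
ft_force: [-0.6, -0.1, -0.3]
opening: -0.2
finger_force: 0.0
ee [621.8  49.9  96.3] tool phi 1.9 post phi if touching 1.5 r 76.4 tangential F -0.09 radial -0.56 q [ 0.08  0.52 -0.15  0.9  -0.    1.62]
-2.0 x -4.6 y -0.4 rz 0.068
-6.0 x -10.0 y 0.3 rz 0.138
-10.0 x -15.3 y 0.7 rz 0.208
-14.0 x -20.7 y 0.6 rz 0.277
```

```bash
python3 -m creep '0 -2.5 -0.2 0 0 0 0.034 | 0 -4.6 -0.4 0 0 0 0.068 | 0 -7.5 0 0 0 0 0.1 | 0 -10 0.3 0 0 0 0.138'; python3 -m creep '0 -2.7 0.2 0 0 0 0.035 | 0 -5.3 0 0 0 0 0.07 | 0 -8 0 0 0 0 0.105 | 0 -10.6 -0.5 0 0 0 0.14'; python3 arc.py  -18 -22 -26 -30
```

```text
time_s: 13.93
ee_pos: [622.2, 40.9, 96.0]
tool_rot: [-2.334, -2.103, -0.002]
ft_force: [0.3, 1.7, 0.7]
opening: -0.1
finger_force: 0.9
time_s: 14.27
ee_pos: [622.0, 30.7, 96.6]
tool_rot: [2.474, 1.934, 0.007]
ft_force: [2.4, 2.2, 0.4]
opening: -0.2
finger_force: 1.4
ee [622.   30.7  96.6] tool phi -14.0 post phi if touching -13.1 r 73.6 tangential F 2.75 radial 1.82 q [ 0.05  0.52 -0.15  0.9   0.    1.86]
-18.0 x -6.5 y 2.5 rz 0.07
-22.0 x -11.8 y 3.2 rz 0.14
-26.0 x -17.2 y 3.5 rz 0.21
-30.0 x -22.6 y 3.5 rz 0.28
```

```bash
python3 -m creep '0 -3.5 1.2 0 0 0 0.035 | 0 -6.5 2.5 0 0 0 0.07 | 0 -6.5 2.5 0 0 0 0.07'; python3 arc.py; python3 -m creep '0 -2.7 0.3 0 0 0 0.035 | 0 -5.3 0.6 0 0 0 0.07 | 0 -5.3 0.6 0 0 0 0.07'; python3 arc.py -26 -30 -34
```

```text
time_s: 14.52
ee_pos: [621.7, 23.3, 96.1]
tool_rot: [-2.541, -1.847, -0.003]
ft_force: [1.3, 2.3, 0.3]
opening: -0.4
finger_force: 0.9
ee [621.7  23.3  96.1] tool phi -18.0 post phi if touching -18.7 r 74.1 tangential F 2.6 radial 0.55 q [ 0.04  0.52 -0.15  0.9   0.    1.92]
time_s: 14.77
ee_pos: [621.0, 18.1, 96.2]
tool_rot: [2.603, 1.758, 0.004]
ft_force: [1.5, 1.7, 1.0]
opening: -0.2
finger_force: 1.0
ee [621.   18.1  96.2] tool phi -21.9 post phi if touching -22.7 r 74.0 tangential F 2.13 radial 0.73 q [ 0.03  0.52 -0.15  0.9   0.    1.98]
-26.0 x -4.4 y 2.1 rz 0.071
-30.0 x -9.7 y 2.8 rz 0.141
-34.0 x -15.1 y 3.1 rz 0.21
```

```bash
python3 -m creep '0 -2.2 1 0 0 0 0.035 | 0 -4.4 2 0 0 0 0.07 | 0 -4.4 2 0 0 0 0.07'; python3 arc.py; python3 -m creep '0 -2.7 0.3 0 0 0 0.035 | 0 -5.3 0.6 0 0 0 0.07 | 0 -5.3 0.6 0 0 0 0.07'; python3 arc.py -34 -38 -42
```

```text
time_s: 15.02
ee_pos: [620.5, 13.3, 95.9]
tool_rot: [-2.663, -1.666, -0.001]
ft_force: [0.7, 2.0, 0.2]
opening: 0.1
finger_force: 1.0
ee [620.5  13.3  95.9] tool phi -25.9 post phi if touching -26.2 r 74.2 tangential F 2.16 radial -0.21 q [ 0.02  0.52 -0.15  0.9   0.    2.04]
time_s: 15.27
ee_pos: [619.0, 8.1, 96.0]
tool_rot: [2.719, 1.572, 0.002]
ft_force: [2.0, 1.5, 1.2]
opening: 0.0
finger_force: 1.0
ee [619.    8.1  96. ] tool phi -29.9 post phi if touching -30.3 r 74.2 tangential F 2.3 radial 0.96 q [ 0.01  0.51 -0.16  0.89  0.    2.11]
-34.0 x -4.9 y 1.9 rz 0.071
-38.0 x -10.2 y 2.6 rz 0.141
-42.0 x -15.6 y 3.0 rz 0.211
```

```bash
python3 -m creep '0 -2.5 1 0 0 0 0.035 | 0 -4.9 1.9 0 0 0 0.07 | 0 -4.9 1.9 0 0 0 0.07'; python3 arc.py; python3 -m creep '0 -2.7 0.3 0 0 0 0.035 | 0 -5.3 0.6 0 0 0 0.07 | 0 -5.3 0.6 0 0 0 0.07'; python3 arc.py -42 -46 -50
```

```text
time_s: 15.52
ee_pos: [617.6, 3.0, 95.7]
tool_rot: [-2.773, -1.477, -0.0]
ft_force: [1.1, 1.0, 1.7]
opening: -0.1
finger_force: 0.9
ee [617.6   3.   95.7] tool phi -33.9 post phi if touching -34.2 r 74.4 tangential F 1.4 radial 0.37 q [ 0.    0.51 -0.16  0.89  0.    2.17]
time_s: 15.77
ee_pos: [615.9, -1.1, 96.0]
tool_rot: [-2.822, -1.379, -0.004]
ft_force: [2.3, 4.8, 0.5]
opening: -0.1
finger_force: 2.1
ee [615.9  -1.1  96. ] tool phi -37.9 post phi if touching -37.5 r 74.2 tangential F 5.19 radial -1.1 q [-0.    0.51 -0.17  0.89  0.    2.23]
-42.0 x -5.9 y 1.9 rz 0.071
-46.0 x -11.2 y 2.5 rz 0.141
-50.0 x -16.6 y 2.9 rz 0.211
```

```bash
python3 -m creep '0 -1.5 0.5 0 0 0 0.02 | 0 -3 1 0 0 0 0.035 | 0 -3 1 0 0 0 0.035'; python3 arc.py; python3 -m creep '0 -1.5 0.2 0 0 0 0.02 | 0 -2.8 0.4 0 0 0 0.035 | 0 -2.8 0.4 0 0 0 0.035'; python3 arc.py -46 -50
```

```text
time_s: 16.02
ee_pos: [615.3, -2.9, 96.0]
tool_rot: [-2.843, -1.33, -0.006]
ft_force: [3.7, 7.3, -0.1]
opening: 0.2
finger_force: 3.7
ee [615.3  -2.9  96. ] tool phi -39.9 post phi if touching -38.9 r 74.3 tangential F 7.97 radial -1.81 q [-0.01  0.51 -0.17  0.89  0.    2.26]
time_s: 16.27
ee_pos: [614.4, -4.9, 96.1]
tool_rot: [-2.866, -1.281, -0.008]
ft_force: [4.2, 8.5, 0.1]
opening: -0.2
finger_force: 4.1
ee [614.4  -4.9  96.1] tool phi -41.8 post phi if touching -40.6 r 74.2 tangential F 9.16 radial -2.52 q [-0.01  0.51 -0.17  0.89  0.    2.29]
-46.0 x -7.1 y 2.0 rz 0.072
-50.0 x -12.5 y 2.6 rz 0.142
```

```bash
python3 -m creep '0 -1.5 0.5 0 0 0 0.02 | 0 -2.8 1 0 0 0 0.035 | 0 -2.8 1 0 0 0 0.035 | 0 -2.8 1 0 0 0 0.035'; python3 arc.py; python3 -m creep '0 -1.5 0.3 0 0 0 0.02 | 0 -2.8 0.5 0 0 0 0.035 | 0 -2.8 0.5 0 0 0 0.035 | 0 -2.8 0.5 0 0 0 0.035'; python3 arc.py -50
```

```text
time_s: 16.6
ee_pos: [613.1, -7.4, 96.0]
tool_rot: [-2.887, -1.231, -0.008]
ft_force: [2.5, 7.3, 0.7]
opening: -0.2
finger_force: 4.2
ee [613.1  -7.4  96. ] tool phi -43.8 post phi if touching -42.6 r 74.3 tangential F 6.96 radial -3.27 q [-0.01  0.5  -0.18  0.89  0.    2.32]
time_s: 16.93
ee_pos: [611.8, -9.7, 96.1]
tool_rot: [-2.908, -1.18, -0.008]
ft_force: [4.0, 8.2, -0.6]
opening: -0.0
finger_force: 4.4
ee [611.8  -9.7  96.1] tool phi -45.8 post phi if touching -44.6 r 74.3 tangential F 8.63 radial -3.09 q [-0.02  0.5  -0.18  0.88  0.01  2.35]
-50.0 x -7.1 y 1.8 rz 0.073
```

```bash
python3 -m creep '0 -1.5 0.3 0 0 0 0.02 | 0 -2.8 0.6 0 0 0 0.035 | 0 -4.2 0.8 0 0 0 0.052 | 0 -5.6 1 0 0 0 0.07 | 0 -5.6 1 0 0 0 0.07 | 0 -5.6 1 0 0 0 0.07'; python3 arc.py; python3 -m creep '0 0 0 0 0 0 0 | 0 0 0 0 0 0 0 | 0 0 0 0 0 0 0'; python3 arc.py
```

```text
time_s: 17.43
ee_pos: [609.0, -14.1, 96.2]
tool_rot: [-2.947, -1.078, -0.01]
ft_force: [5.3, 8.8, -0.8]
opening: 0.0
finger_force: 4.8
ee [609.  -14.1  96.2] tool phi -49.8 post phi if touching -48.5 r 74.3 tangential F 9.7 radial -3.3 q [-0.03  0.5  -0.19  0.88  0.01  2.41]
time_s: 17.68
ee_pos: [608.9, -14.2, 96.2]
tool_rot: [-2.947, -1.078, -0.009]
ft_force: [5.6, 7.8, -0.8]
opening: 0.2
finger_force: 4.7
ee [608.9 -14.2  96.2] tool phi -49.8 post phi if touching -48.6 r 74.3 tangential F 9.35 radial -2.37 q [-0.03  0.5  -0.19  0.88  0.01  2.41]
```

The force is steady at about 10 N, roughly 0.17–0.2 rad past the seat. I back off, rise, take a last look and hand in if all is well.

```bash
python3 -m creep '0 5 0 0 0 0 0 | 0 14 0 0 0 0 0 | 0 18 0 0 0 0 0 | 0 18 0 -20 0 0 0 | 0 18 0 -60 0 0 0 | 0 18 0 -100 0 0 0 | 0 18 0 -130 0 0 0 | 0 18 0 -130 0 0 0'; python3 - <<'E'
from h import *
a=bot.get_image('top')[:,:,::-1];b=bot.get_image('side')[:,:,::-1]
A=crop(a,240,150,60,70,7);B=crop(b,295,140,70,70,5)
M=np.zeros((490,780,3),np.uint8);M[:,:420]=A;M[:350,420:770]=B
cv2.imwrite('pics/m8.png',np.clip(M*2.,0,255).astype(np.uint8))
E
```

```text
time_s: 18.35
ee_pos: [623.8, -5.9, 232.8]
tool_rot: [2.947, 1.072, 0.016]
ft_force: [1.8, -0.6, 0.2]
opening: 0.2
finger_force: 0.0
```

View pics/m8.png

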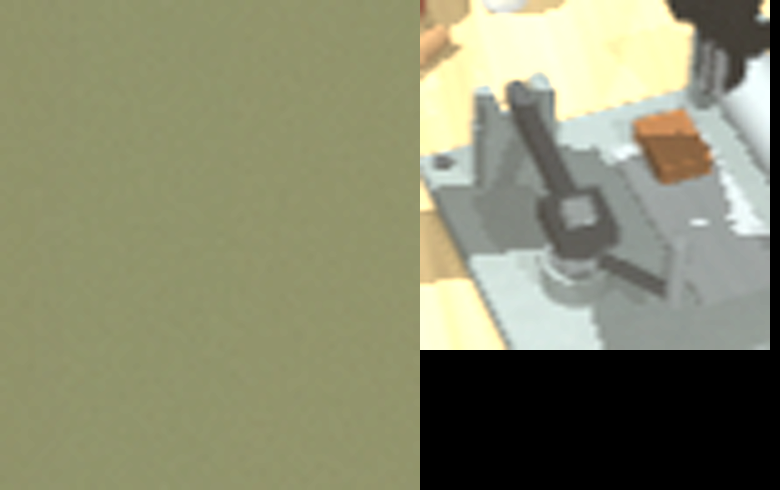

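The side crop shows the key still home, with its ring at ≈(578,222) and its arm in the fork. The lever has swung round to ≈(675,290), and the gripper is clear.

```bash
python3 -m creep '0 0 0 0 0 0 0 | 0 0 0 0 0 0 0 | 0 0 0 0 0 0 0'; python3 -c "
from workcell import bot
print(bot.hand_in())"
```

```text
time_s: 18.7
ee_pos: [619.1, -5.5, 223.5]
tool_rot: [-2.952, -1.073, 0.006]
ft_force: [0.2, -0.3, -0.6]
opening: -0.2
finger_force: 0.0
the job is handed in; nothing more can be done
None
```

I handed the job in at 18.7 s with no verdict printed: the key is fully home on the screw with its arm in the fork, and the jam nut was pulled to about 10 N at the post, an estimated 0.17–0.2 rad past its seat (clamp and screw corner not measured directly).

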